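Hold the mist tank's bayonet lid at its vent mark

ROBOT

A 7-joint arm with a two-finger parallel gripper is mounted at the origin on a cart in front of the work surface, level with it; the furniture and walls round the work are solid. World frame = base frame: x ahead of the robot, y to its left, z up, the work surface at z = 0. Lengths are in m, angles in rad, forces in N, time in s.
With the tool pointing down it reaches from about 0.4 to 0.85 m from the base axis. Payload 10.4 kg.
Tool frame: the origin (TCP) lies at the very end of the fingers, on their centre line; the grasp point (between the pads) lies r.tcp_to_grasp behind it (r.tcp_to_grasp is the distance from the TCP to the grasp point, in m); z points along the fingers, y is the line along which they close (so a half turn about z gives the same grasp; the last joint's range is limited). The gripper opens to 87 mm and grips with 3 to 60 N. Pads are 19 mm wide; open, the fingers measure 117 mm over their backs; the gripper's body (75 mm by 190 mm) begins 51 mm behind the grasp point.
Start: joints at [-1.147, 0.332, -0.065, 1.46, 0.022, 1.35, -0.088], TCP at [0.27, 0.564, 0.223] pointing down, gripper open.
Joint ranges: [-2.6, 2.6], [-0.5, 2.12], [-1.47, 1.34], [0.16, 2.42], [-1.27, 4.41], [0.06, 2.06], [-2.6, 2.6]. Speed limits (rad/s): [2.22, 2.22, 2.79, 2.79, 3.14, 3.14, 3.14].

INTERFACE

Orientations are given as a unit quaternion [x, y, z, w].
In Python, from bench import monitor, cams, ticket, r gives the robot as it stands.
- The arm moves only by the shell command python3 -m crank 'ROWS' [OPENING] [FORCE]. ROWS is a JSON object whose one key "steps" holds a list of rows, each a list of 2 entries, a list of its own where there are three numbers: the shift along the world's x, y, z in units of 25 mm (1.0 is 25 mm), then the turn, a rotation vector about the world's x, y, z in units of 5 degrees (1.0 is 5 degrees). In form: {"steps": [[[x, y, z], [ax, ay, az]], ...]}. A call has 1 to 10 rows; each row shifts and turns the commanded pose from where the row before left it; what a row does not reach is not made up. A row lasts 1/12 s, in which the tool goes at most 41.7 mm and 7.16 degrees, less where a joint would pass 70% of its speed; a pose out of reach is approached as far as the arm can. A call is refused whole if a number of a shift passes 1 or a number of a turn 1, either way. A call with a gripper value outside its range is refused whole. OPENING is the finger opening in mm, from 0 to 87, set as the call begins (- or left out, the last holds). The fingers move at their own pace and stop on an object; FORCE is the grip in N (left out, the last holds). Time passes only in rows, so rows that do not move let the fingers close. It gives the time, the measured TCP pose, the force, the opening and the grip force at its end, in the units of the state.
- monitor.read_state(): the state, without advancing time (a new reading comes with each control period).
- cams.camera(name): name is "scene" or "top" or "wrist"; returns a dict with "pixels" (384x512x3 uint8, blue, green, red), "z_map" (384x512 float32, m along the optical axis (not along the pixel's ray), 0 where there is no reading), "vfov" (degrees; the focal length in pixels is half the picture's height over the tangent of half this angle, whatever the lens; pixels are square), "cx", "cy" (the principal point, pixels), "T" (4x4, takes a point from camera to world coordinates). Camera axes: x right, y up, looking along -z (the intrinsics and any distortion apply to the point x, -y, -z); pixel columns grow to the right and rows downward; lengths in m; the calibration is good to about 2 mm. A picture is of the moment at which its call begins.
- ticket.close_job(): hands the job in; it is judged then, once.
The state is a dict: "time": time; "joint_positions": joint angles; "joint_vel": joint speeds; "joint_torque": joint torques, N m; "ee_pos": TCP position; "eef_rot": TCP orientation; "ft_force": force on the tool from outside, world axes, zero at the start; "torque": the same for the moment, N m; "width": finger opening in m; "grip_force": force on a finger pad.
Only numpy, scipy, OpenCV 4.12 (cv2) and the standard library are available. Lean on these libraries where they do the work, as an engineer would, in place of code of your own. Each camera call takes 0.05 s, during which the arm holds its last target. There are 200 camera calls.

TASK

The saw's mist-lubricator tank has been refilled. Take its blue bayonet lid by the cross bar, drop its two lugs through the gaps in the tank's collar, press it down on the spring and turn it clockwise (seen from above) to the yellow vent mark, halfway to the lock, so that the air can be bled with the lid caught but not locked. Never let it go on into the lock at the red mark; the job finishes with the gripper still gripping the bar and holding the lid down at the yellow mark, and the other things on the table are left alone.

Things in the scene. Friction and masses are not known exactly. Their poses are not given: they have to be found in the camera images.
- lid: Loose bayonet lid, 0.2 kg, upright on the table at first. Origin: centre of its flat underside, z up. Plug 64 mm wide, 16 mm high, 2.5 mm chamfer. Two steel lugs on the plug at +x and -x, reaching 41.5 mm from the axis, 12 mm wide, from z 0 to 5 mm. Blue flange 98 mm wide from z 16 to 21 mm, with a 7 mm high brass stub 34 mm off the axis at +y. The same after a half turn.
- bar_top (a point): Centre of the top of the lid's black cross bar, 53 mm above the lid's origin. The bar runs along the lid's x axis: 66 mm long, 16 mm wide (y), standing 32 mm above the flange; grip it across its width. A white pointer lies on the flange at each end of it.
- mouth (a point): Centre of the tank's mouth, level with its collar's top, 150 mm above the table; z up. Collar 120 mm outside; lip 70 mm inside, 4 mm thick at two 30 degree gaps (89 mm across there) at the point's +x and -x (white marks). The lid goes in with its x axis along the point's (either way round), within 7 degrees and 2 mm. A stop blocks turning anticlockwise from the gaps.
- vent_mark (a point): One of two yellow marks, a half turn apart, on the collar's top, 54 mm from its centre, 33 degrees (0.58 rad) clockwise from a white mark seen from above. The lid is there when a pointer meets it. Up to 47 degrees the lip's underside is a cam that runs down from 4 to 9.5 mm below the mouth; the lugs pass under it.
- lock_mark (a point): One of two red marks, a half turn apart, on the collar's top, 66 degrees (1.15 rad) clockwise from a white mark: here, past the cam's crest, the lugs click up into the lock.
- plunger (a joint): Spring plunger in the mouth, m pressed down (0 to 0.014). It touches the lid's underside 5 mm below the mouth with 4 N and pushes with 13 N when the flange rests on the collar (lid origin 16 mm below the mouth); in that lowest position the lugs are clear of the cam and the lid turns easily. A lid let go before the lock is driven back along the greased cam to the gaps and up.
- tank: The steel tank, 144 mm in diameter, fixed on the table. Origin: centre of its underside. A gauge reaches 93 mm from its axis on the -x side, a brass valve 110 mm on the +y side, both below 85 mm height; a short brass vent nipple stands out under one yellow mark.
- fence_top (a point): Point on top of the saw's rip fence, a fixed white rail 45 mm wide and 91 mm high that runs along world x between lid and tank: a clear place to carry the lid across. The fixed saw guard stands on the lid's side of the fence, at y 0.10 to 0.27 m from x = 0.63 m on, up to 0.58 m high; its bow reaches forward to x = 0.60 m at 0.45 m height.
- wax_tin: Bystander: loose round tin with a red lid, 77 mm in diameter, 40 mm high, standing on the table. Origin: centre of its underside.
- spanner: Bystander: loose steel open-ended spanner, 51x210x9 mm, lying on the table, long along its y axis. Origin: centre of its underside.
- screwdriver: Bystander: loose screwdriver with a red handle, 27x220x27 mm, lying on the table, long along its y axis. Origin: centre of its underside.
- hex_key: Bystander: loose dark hex key, 49x169x9 mm, lying on the table. Origin: centre of its underside.

How it is judged:
By the outcome, as a careful person would: the job done as asked, in the order asked, and still so for the second after the job is handed in, while the arm keeps its last pose, push and grip.
It also fails if it takes over 45 s, if anything falls off the work surface, if the arm or the gripper's body presses on something with over 40 N, if the wrist force passes 120 N, or if a joint passes its speed limit or range.

## Working session

There is one attempt and no reset: what is moved stays moved. The work goes in short steps, Python scripts to look and compute and a shell command to move; the robot and the scene stay as the last step left them, time stands still between calls to the robot, and variables do not carry over. Pictures are saved under pics/ and viewed, at most 10 in all, crops included, and the job is handed in when it is done.

```bash
ls; mkdir -p pics
python3 - <<'E'
from bench import monitor,cams,r
import cv2,numpy as np
s=monitor.read_state();print(s, r.tcp_to_grasp)
ims=[]
for n in("scene","top"):
    c=cams.camera(n);print(n,c["vfov"],c["cx"],c["cy"],c["T"].round(3).tolist(),[k for k in c])
    np.savez(f"{n}0.npz",**c);ims.append(c["pixels"])
cv2.imwrite("pics/s0.png",ims[0]);cv2.imwrite("pics/t0.png",ims[1])
E
```

```text
pics
{'time': 0.0, 'joint_positions': array([-1.14658522,  0.33286969, -0.06470848,  1.46094334,  0.02160395,
        1.34986703, -0.08850189]), 'joint_vel': array([-0.0009803 ,  0.00050567,  0.00051613, -0.00088259,  0.00022232,
       -0.00068815,  0.00019085]), 'joint_torque': array([ 2.02211654e-04, -6.23255253e+01,  2.45370035e-02, -3.89890409e+01,
       -6.14008773e-02,  3.98524571e-02,  2.25814460e-04]), 'ee_pos': array([0.26989541, 0.56330219, 0.22175435]), 'eef_rot': array([ 2.21538101e-01,  9.75151468e-01, -6.84972993e-04, -1.22515328e-04]), 'ft_force': array([-0.06738286, -0.65534509,  0.3816832 ]), 'torque': array([ 0.02029256, -0.01040603,  0.01491617]), 'grip_force': 0.0, 'width': 0.08738590686421797} 0.0187
scene 52.75613714148461 260.3890875372848 193.46986494467106 [[0.87, -0.407, 0.278, 0.82], [0.492, 0.734, -0.468, -0.608], [-0.014, 0.544, 0.839, 1.066], [0.0, 0.0, 0.0, 1.0]] ['pixels', 'z_map', 'vfov', 'cx', 'cy', 'T']
top 50.92512257271178 259.11301122941103 193.0126372799477 [[-0.014, 0.995, -0.103, 0.386], [-1.0, -0.013, 0.016, -0.072], [0.015, 0.103, 0.995, 1.129], [0.0, 0.0, 0.0, 1.0]] ['pixels', 'z_map', 'vfov', 'cx', 'cy', 'T']
```

View pics/s0.png

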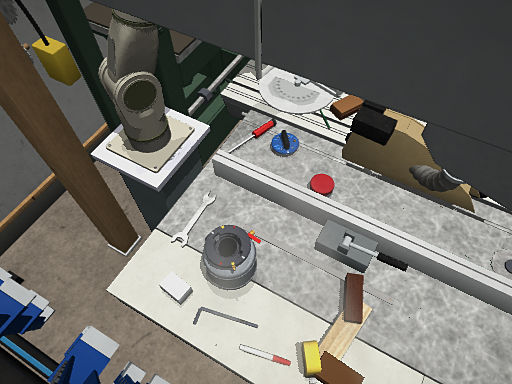

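View pics/t0.png

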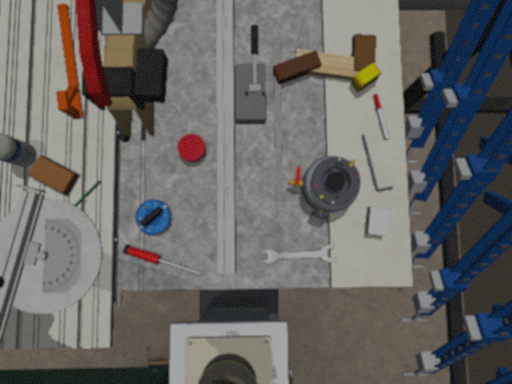

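The scene view shows the lid at (285,142) and the tank at (230,252). In the top view they are at (153,216) and (332,185), with the fence at column ~226, the tin at (192,148), and the screwdriver at (160,260). Next I'll measure and crop the tank and lid.

```bash
cat > h.py <<'E'
import numpy as np,cv2
from bench import monitor,cams,r
def rays(c,uv):
    uv=np.atleast_2d(np.asarray(uv,float)); f=c["pixels"].shape[0]/2/np.tan(np.radians(float(c["vfov"]))/2)
    d=np.c_[(uv[:,0]-c["cx"])/f,-(uv[:,1]-c["cy"])/f,-np.ones(len(uv))]
    return c["T"][:3,3],d,c["T"][:3,:3]
def plane(c,uv,z):
    o,d,R=rays(c,uv); w=d@R.T; return o+w*((z-o[2])/w[:,2])[:,None]
def depth(c,uv):
    o,d,R=rays(c,uv); u=np.atleast_2d(uv).astype(int); return o+(d*c["z_map"][u[:,1],u[:,0]][:,None])@R.T
def mask(c,lo,hi,box=None):
    m=cv2.inRange(cv2.cvtColor(c["pixels"],cv2.COLOR_BGR2HSV),lo,hi)
    if box: k=np.zeros_like(m);x0,y0,x1,y1=box;k[y0:y1,x0:x1]=1;m=m*k
    v,u=np.nonzero(m);return m,np.c_[u,v]
E
python3 - <<'E'
from h import *
B={"scene":((260,120,310,165),(190,215,270,295)),"top":((130,190,180,245),(275,140,370,230))}
out=[]
for n in B:
    c=dict(np.load(n+"0.npz"));lb,tb=B[n]
    m,uv=mask(c,(100,120,60),(125,255,255),lb)
    P=depth(c,uv);e=cv2.minEnclosingCircle(uv.astype(np.float32))
    print(n,"flange",e,plane(c,[e[0]],.021).round(4),"z",np.percentile(P[:,2],[5,50,95]).round(4))
    m,uv=mask(c,(0,0,0),(180,255,60),lb);P=depth(c,uv);k=P[:,2]>.045;P=P[k]
    if len(P): 
        d=P[:,:2]-P[:,:2].mean(0);w,V=np.linalg.eigh(d.T@d/len(d));print("bar",len(P),P.mean(0).round(4),np.degrees(np.arctan2(V[1,1],V[0,1])),np.sqrt(w*12))
    x0,y0,x1,y1=tb;g=np.stack(np.meshgrid(range(x0,x1),range(y0,y1)),-1).reshape(-1,2);P=depth(c,g)
    k=abs(P[:,2]-.15)<.006
    e=cv2.minEnclosingCircle(np.float32(P[k][:,:2]));print("collar",k.sum(),e,np.median(P[k][:,2]))
    for q,(u,v) in {"table":(330,250) if n=="top" else (190,200)}.items(): print(q,depth(c,[(u,v)]))
    fu=(226,200) if n=="top" else (300,195);print("fence",depth(c,[fu]).round(3))
    out.append(np.hstack([cv2.resize(c["pixels"][b[1]:b[3],b[0]:b[2]],(390,290),interpolation=cv2.INTER_CUBIC) for b in(lb,tb)]))
cv2.imwrite("pics/c0.png",np.vstack(out))
E
```

```text
scene flange ((284.5555419921875, 143.0), 13.592504501342773) [[0.4429 0.2002 0.021 ]] z [0.018  0.0223 0.0267]
bar 70 [0.4445 0.1981 0.0528] 129.4504015495921 [0.01494346 0.06558424]
collar 1186 ((0.5239704251289368, -0.2796928584575653), 0.06583795696496964) 0.1509269150036781
table [[ 0.27984197 -0.14813281  0.00435447]]
fence [[ 0.602 -0.011  0.09 ]]
top flange ((153.09091186523438, 216.90908813476562), 17.36825942993164) [[0.4387 0.2002 0.021 ]] z [0.017  0.0208 0.026 ]
bar 135 [0.4387 0.1983 0.0518] 130.30528985511393 [0.01483795 0.06202516]
collar 1317 ((0.520387589931488, -0.2814675569534302), 0.06606314331293106) 0.14954673421070586
table [[ 0.34077201 -0.28735774 -0.00710119]]
fence [[ 0.477 -0.003  0.082]]
```

View pics/c0.png

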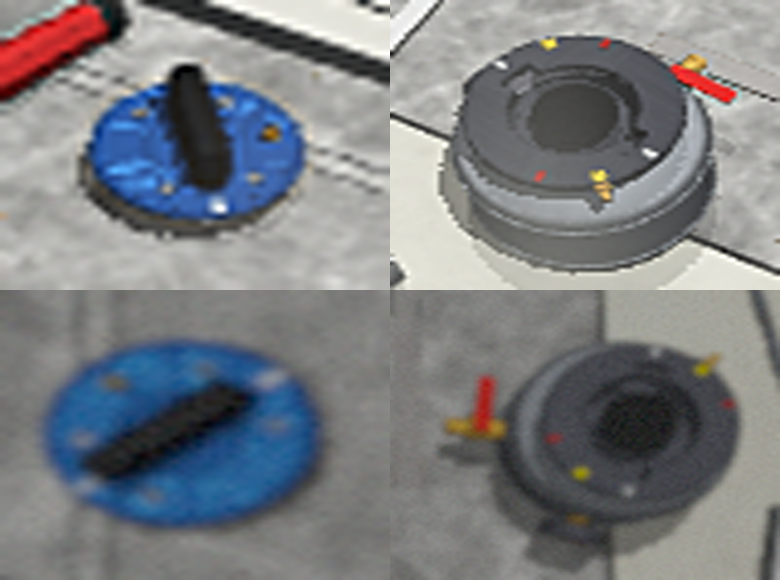

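The crop shows the tank's marks: in top full-frame pixels, white at (340,159) and (333,202), yellow at (351,165) and (322,197). The lid's bar runs at ~130°, with the pointers at its ends.

Run:
```python
from h import *
T=[]
for n,tb in (("top",(275,140,370,230)),("scene",(190,215,270,295))):
    c=dict(np.load(n+"0.npz"))
    C=np.array([.522,-.2805]); 
    for nm,lo,hi in (("W",(0,0,110 if n=="top" else 170),(180,70,255)),("Y",(20,110,90),(35,255,255)),("R",(0,120,80),(8,255,255)),("R",(172,120,80),(180,255,255))):
        m,uv=mask(c,lo,hi,tb)
        k,l,st,ce=cv2.connectedComponentsWithStats(m)
        for i in range(1,k):
            p=plane(c,[ce[i]],.15)[0];d=p[:2]-C;rr=np.hypot(*d)
            if .045<rr<.063 and st[i,4]<60: print(n,nm,ce[i].round(1),st[i,4],p[:2].round(4),"r",rr.round(4),"ang",np.degrees(np.arctan2(d[1],d[0])).round(1))
```

```text
top W [332.6 201.8] 5 [ 0.4635 -0.2678] r 0.0598 ang 167.7
top Y [350.9 163.8] 15 [ 0.557  -0.3161] r 0.0499 ang -45.5
top Y [320.9 196.5] 15 [ 0.477  -0.2395] r 0.0609 ang 137.6
top R [314. 186.] 3 [ 0.503  -0.2234] r 0.0602 ang 108.4
top R [356.7 174.7] 3 [ 0.5297 -0.3294] r 0.0495 ang -81.0
top R [314.5 185. ] 2 [ 0.5054 -0.2247] r 0.0583 ang 106.5
scene W [212.5 232.5] 4 [ 0.4651 -0.2657] r 0.0588 ang 165.4
scene W [242.8 256.8] 4 [ 0.571  -0.2861] r 0.0493 ang -6.5
scene Y [222.  226.7] 7 [ 0.4779 -0.2388] r 0.0607 ang 136.6
scene Y [232.3 262.9] 9 [ 0.5565 -0.3133] r 0.0476 ang -43.5
scene Y [233.7 268.3] 3 [ 0.5671 -0.3241] r 0.0628 ang -44.0
scene R [233.7 226.7] 3 [ 0.5051 -0.2235] r 0.0595 ang 106.5
scene R [220.5 263. ] 4 [ 0.5305 -0.3282] r 0.0484 ang -79.9
scene R [247. 234.] 1 [ 0.5475 -0.225 ] r 0.0611 ang 65.4
```

Run:
```python
from h import *
for n in("top","scene"):
    c=dict(np.load(n+"0.npz"))
    g=np.stack(np.meshgrid(range(0,512,2),range(0,384,2)),-1).reshape(-1,2);P=depth(c,g)
    P=P[c["z_map"][g[:,1],g[:,0]]>0]
    k=(P[:,0]>.2)&(P[:,0]<.75)&(P[:,1]>-.4)&(P[:,1]<.75)
    P=P[k];H=np.zeros((12,12))
    for x,y,z in P:
        i,j=int((x-.2)/.05),int((y+.4)/.1);
        if i<12 and j<12:H[i,j]=max(H[i,j],z)
    print(n);print((H*100).round().astype(int))
```

```text
top
[[ 0  1  0  0  0  1  0  2  2  7  0  0]
 [ 1  1  0  9  9  2  0  2  2 10  0  0]
 [ 1  1  1  9  9  3  3  2  3  7  2  0]
 [ 4  1  1  9 10  2  3  2  2  7  2  0]
 [10 11  1  9 10  6  6  2  2  7  2  0]
 [15 15  1  9 10  6  3  1  2  7  0  0]
 [15 15  7 10  9  0  1  1  8  9  0  0]
 [15 15  7  9  9  4  0  0  4 14  0  0]
 [ 1  0  1  9  9 54 15  0  3 15  0  0]
 [ 1  1  6  9  9 55 35  0  1  1  0  0]
 [ 1  1  6 10 10 56 35  0 11  0  0  0]
 [ 0  0  0  0  0  0  0  0  0  0  0  0]]
scene
[[ 1  1  0  0  0  0  0  2  2  2  0  0]
 [ 1  1  1  9  9  2  1  2  2  2  0  0]
 [ 1  2  1 10 10  3  3  2  3  3  0  0]
 [ 4  1  1 10  9  2  3  2  2  3  0  0]
 [ 4  8  1 10 10  6  6  2  2  3  0  0]
 [15 15  1 10 10  6  3  1  2  5  0  0]
 [88 16  7  9 10  1  0  1  7  5  0  0]
 [90 15  7 10 10  4  1  1  4  4  0  0]
 [91  1  1  9  9 12 13  0  4  4  0  0]
 [92  1  1 10 10 35  0  0  0  0  0  0]
 [94  1  6 10 10 35 28  0  0  0  0  0]
 [ 0  0  0  0  0  0  0  0  0  0  0  0]]
```

```bash
python3 -m crank '{"steps":[[[0.5,-1,0],[0,0,-1]],[[0.5,-1,0],[0,0,-1]],[[0.5,-1,0],[0,0,-1]],[[0.5,-1,0],[0,0,-1]]]}' 87 40
```

```text
time: 0.43
ee_pos: [0.3203, 0.4623, 0.2221]
eef_rot: [0.389, 0.921, -0.0, -0.0]
ft_force: [0.8, -1.2, -0.3]
width: 0.087
grip_force: 0.0
```

```bash
python3 -m crank '{"steps":[[[0.5,-1,0],[0,0,-0.8]],[[0.5,-1,0],[0,0,0]],[[0.5,-1,0],[0,0,0]],[[0.5,-1,0],[0,0,0]],[[0.5,-1,0],[0,0,0]],[[0.5,-1,0],[0,0,0]],[[0.5,-1,0],[0,0,0]],[[0.5,-1,0],[0,0,0]],[[0.5,-1,0],[0,0,0]],[[0.3,-1,0],[0,0,0]]]}' 40; python3 -m crank '{"steps":[[[0,-0.5,-1],[0,0,0]],[[0,0,-1],[0,0,0]],[[0,0,0],[0,0,0]]]}'
python3 - <<'E'
from h import *
c=cams.camera("wrist");np.savez("w1.npz",**c);cv2.imwrite("pics/w1.png",c["pixels"])
print(c["T"].round(3).tolist(),c["vfov"])
E
```

```text
time: 1.27
ee_pos: [0.4407, 0.2121, 0.2223]
eef_rot: [0.42, 0.908, -0.0, 0.0]
ft_force: [-0.0, -0.3, 0.1]
width: 0.0407
grip_force: 0.0
time: 1.52
ee_pos: [0.438, 0.1991, 0.1685]
eef_rot: [0.42, 0.907, -0.003, -0.002]
ft_force: [-0.7, 0.6, -0.8]
width: 0.04
grip_force: 0.0
[[0.763, -0.623, -0.172, 0.389], [0.647, 0.733, 0.212, 0.256], [-0.006, -0.273, 0.962, 0.332], [0.0, 0.0, 0.0, 1.0]] 71.3919739362927
```

View pics/w1.png

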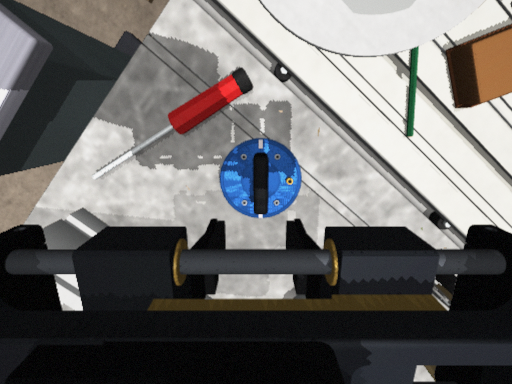

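The wrist view shows the lid at (261,177), its bar nearly vertical from (261,147) to (261,212), with the fingers lined up across it.

Run:
```python
from h import *
c=dict(np.load("w1.npz"));b=(210,130,312,222)
m,uv=mask(c,(100,120,60),(125,255,255),b)
h=cv2.convexHull(uv.astype(np.float32))[:,0]
P=plane(c,h,.021)[:,:2];A=np.c_[2*P,np.ones(len(P))];s=np.linalg.lstsq(A,(P**2).sum(1),rcond=None)[0]
print("flange",s[:2],np.sqrt(s[2]+s[:2]@s[:2]))
m,uv=mask(c,(0,0,0),(180,255,60),(245,145,280,216))
P=depth(c,uv);P=P[P[:,2]>.047];d=P[:,:2]-P[:,:2].mean(0);w,V=np.linalg.eigh(d.T@d/len(d))
print("bar",len(P),P.mean(0),np.degrees(np.arctan2(V[1,1],V[0,1])),np.sqrt(12*w))
m,uv=mask(c,(0,0,170),(180,60,255),(245,135,280,222))
k,l,st,ce=cv2.connectedComponentsWithStats(m)
Q=[]
for i in range(1,k):
    if st[i,4]>8:p=plane(c,[ce[i]],.022)[0];Q.append(p);print(ce[i],st[i,4],p)
s=monitor.read_state();print(s["ee_pos"],s["eef_rot"]);x,y=s["eef_rot"][:2];print("yaw y",np.degrees(2*np.arctan2(y,x))-90)
```

```text
flange [0.43915798 0.20343955] 0.048141397359029454
bar 803 [0.43750885 0.20540688 0.05391243] 130.25596837989727 [0.01468459 0.06508708]
[260.22222222 143.55555556] 27 [0.41182318 0.23566654 0.022     ]
[257.87969925 218.84962406] 133 [0.46965434 0.16369453 0.022     ]
[0.43863094 0.20027227 0.17083027] [ 0.41965557  0.90768074 -0.00184911 -0.00120588]
yaw y 40.374183176144584
```

```bash
python3 -m crank '{"steps":[[[0.04,0.04,-1],[0,0,0]],[[0,0,-1],[0,0,0]],[[0,0,-1],[0,0,0]],[[0,0,-1],[0,0,0]],[[0,0,-1],[0,0,0]],[[0,0,-0.5],[0,0,0]],[[0,0,0],[0,0,0]]]}' 34
```

```text
time: 2.15
ee_pos: [0.4399, 0.2025, 0.0337]
eef_rot: [0.419, 0.908, -0.001, -0.001]
ft_force: [-0.8, 0.9, 0.7]
width: 0.0341
grip_force: 0.0
```

```bash
python3 -m crank '{"steps":[[[0,0,-0.1],[0,0,0]],[[0,0,0],[0,0,0]],[[0,0,0],[0,0,0]],[[0,0,0],[0,0,0]],[[0,0,0],[0,0,0]]]}' 0 55;  python3 -m crank '{"steps":[[[0,0,0.3],[0,0,0]],[[0,0,0.7],[0,0,0]],[[0,0,0],[0,0,0]]]}'
```

```text
time: 2.57
ee_pos: [0.4417, 0.2027, 0.0338]
eef_rot: [0.419, 0.908, 0.001, 0.0]
ft_force: [-1.7, -0.7, 6.5]
width: 0.0157
grip_force: 55.0
time: 2.82
ee_pos: [0.4424, 0.2028, 0.0603]
eef_rot: [0.42, 0.908, 0.002, 0.001]
ft_force: [0.4, 0.4, -2.0]
width: 0.0159
grip_force: 55.0
```

Gripped: 2 N of weight shows after the lift. Next I'll raise the lid and carry it over the fence.

```bash
python3 -m crank '{"steps":[[[0,0,1],[0,0,0]],[[0,0,1],[0,0,0]],[[0,0,1],[0,0,0]],[[0,0,1],[0,0,0]],[[0,-0.5,1],[0,0,0]],[[0,-1,1],[0,0,0]],[[0,-1,0.4],[0,0,0]],[[0,-1,0],[0,0,0]],[[0,-1,0],[0,0,0]],[[0,-1,0],[0,0,0]]]}' && python3 -m crank '{"steps":[[[0.3,-1,0],[0,0,1]],[[0.3,-1,0],[0,0,1]],[[0.3,-1,0],[0,0,1]],[[0.3,-1,0],[0,0,1]],[[0.3,-1,0],[0,0,1]],[[0.3,-1,0],[0,0,1]],[[0.3,-1,0],[0,0,1]],[[0.3,-1,0],[0,0,0.8]],[[0.3,-1,0],[0,0,0]],[[0.3,-1,0],[0,0,0]]]}'
```

```text
time: 3.65
ee_pos: [0.4408, 0.0635, 0.2175]
eef_rot: [0.419, 0.908, 0.0, 0.0]
ft_force: [-0.1, -0.2, -3.0]
width: 0.0154
grip_force: 55.0
time: 4.48
ee_pos: [0.5162, -0.1865, 0.2173]
eef_rot: [0.092, 0.996, 0.0, 0.0]
ft_force: [0.5, 0.5, -2.0]
width: 0.0157
grip_force: 55.0
```

```bash
python3 -m crank '{"steps":[[[0,0,0],[0,0,0]],[[0,0,0],[0,0,0]]]}'
python3 - <<'E'
from h import *
for n in("wrist","top"):
    c=cams.camera(n);np.savez(n+"2.npz",**c)
    cv2.imwrite(f"pics/{n}2.png",c["pixels"])
E
```

```text
time: 4.65
ee_pos: [0.5157, -0.1868, 0.217]
eef_rot: [0.094, 0.996, -0.0, -0.0]
ft_force: [0.3, -0.1, -2.4]
width: 0.0155
grip_force: 55.0
```

View pics/wrist2.png

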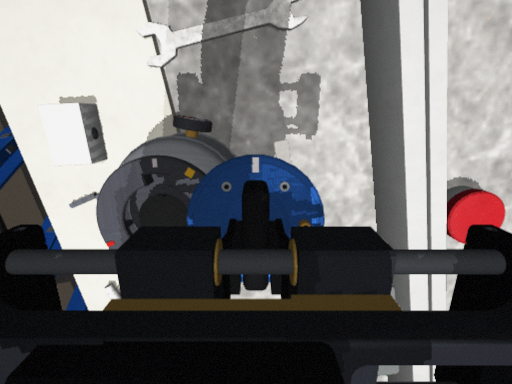

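The wrist view shows the tank collar with its white mark at (154,163), yellow at (190,173) and red at (110,245). The held lid's pointer is at (255,164), straight in the fingers.

```bash
cat > m.py <<'E'
from h import *
def lid(c,zf,z_t,box=(170,145,340,235)):
    m,uv=mask(c,(100,120,60),(125,255,255),box)
    h=cv2.convexHull(uv.astype(np.float32))[:,0]; h=h[h[:,1]<222]
    P=plane(c,h,zf)[:,:2];
    s=np.linalg.lstsq(np.c_[2*P,np.ones(len(P))],(P**2).sum(1),rcond=None)[0]
    D=depth(c,uv);print("lid c",s[:2].round(4),"R",np.sqrt(s[2]+s[:2]@s[:2]).round(4),"flange z",np.median(D[:,2]).round(4))
    return s[:2]
def blobs(c,box,z,C=None,cols="WYR"):
    for nm,lo,hi in (("W",(0,0,150),(180,60,255)),("Y",(18,110,110),(35,255,255)),("R",(0,130,90),(8,255,255))):
        m,uv=mask(c,lo,hi,box);k,l,st,ce=cv2.connectedComponentsWithStats(m)
        for i in range(1,k):
            if 6<st[i,4]<400 and nm in cols:
                p=plane(c,[ce[i]],z)[0,:2];print(nm,ce[i].round(1),st[i,4],p.round(4),"depth z",depth(c,[ce[i]])[0,2].round(3),end=" ")
                if C is not None: d=p-C;print("r",np.hypot(*d).round(4),"ang",np.degrees(np.arctan2(d[1],d[0])).round(1),end="")
                print()
E
python3 - <<'E'
from m import *
c=dict(np.load("wrist2.npz"));L=lid(c,.2045,.217)
blobs(c,(240,150,272,185),.205,L,"W")
blobs(c,(100,145,205,250),.15,np.array([.5173,-.2765]))
m,uv=mask(c,(0,0,0),(180,255,80),(95,145,200,225))
g=np.stack(np.meshgrid(range(90,188),range(140,225)),-1).reshape(-1,2);P=depth(c,g);P=P[abs(P[:,2]-.15)<.006];print(len(P),np.median(P[:,2]))
d=np.hypot(P[:,0]-.5173,P[:,1]+.2765);a=np.arctan2(P[:,1]+.2765,P[:,0]-.5173)
rim=[]
for b in np.arange(-3.14,3.14,.05):
    k=(abs(a-b)<.025)
    if k.sum()>5: rim.append(P[k][np.argmax(d[k]),:2])
rim=np.array(rim);rim=rim[np.hypot(rim[:,0]-.5173,rim[:,1]+.2765)>.055]
s=np.linalg.lstsq(np.c_[2*rim,np.ones(len(rim))],(rim**2).sum(1),rcond=None)[0];print("collar",len(rim),s[:2],np.sqrt(s[2]+s[:2]@s[:2]))
E
```

```text
lid c [ 0.5123 -0.1873] R 0.0482 flange z 0.2051
W [255.3 164.3] 95 [ 0.4712 -0.1791] depth z 0.206 r 0.0418 ang 168.7
W [102.6 242.9] 77 [ 0.5275 -0.337 ] depth z 0.002 r 0.0613 ang -80.4
Y [189.4 172.5] 61 [ 0.477 -0.239] depth z 0.152 r 0.055 ang 137.0
R [109.9 243.3] 29 [ 0.5292 -0.3303] depth z 0.152 r 0.0551 ang -77.5
3946 0.15041015710946337
collar 44 [ 0.5138989  -0.27661751] 0.05798612063152042
```

```bash
python3 -m crank '{"steps":[[[0.2,-1,0],[0,0,0]],[[0,-1,0],[0,0,0]],[[0,-1,0],[0,0,0]],[[0,-0.58,0],[0,0,0]],[[0,0,-0.5],[0,0,0]],[[0,0,-0.4],[0,0,0]],[[0,0,0],[0,0,0]],[[0,0,0],[0,0,0]]]}'
python3 - <<'E'
from m import *
I=[]
for n in("wrist","scene"):
    c=cams.camera(n);np.savez(n+"3.npz",**c);I.append(c["pixels"])
cv2.imwrite("pics/c3.png",np.hstack([cv2.resize(I[0][130:250,150:350],(400,240)),cv2.resize(I[1][200:300,180:280],(400,400))[:,:] [:240+0] if 0 else cv2.resize(I[1][205:285,180:313],(400,240))]))
c=dict(np.load("wrist3.npz"));L=lid(c,.182,0);blobs(c,(240,140,272,190),.182,L,"W")
c=dict(np.load("scene3.npz"));m,uv=mask(c,(100,120,60),(125,255,255),(190,200,290,290));print(len(uv))
E
```

```text
time: 5.42
ee_pos: [0.5211, -0.2726, 0.1941]
eef_rot: [0.091, 0.996, 0.001, -0.001]
ft_force: [-0.6, 0.2, -2.6]
width: 0.0153
grip_force: 55.0
lid c [ 0.5174 -0.2726] R 0.0481 flange z 0.1821
320
```

View pics/c3.png

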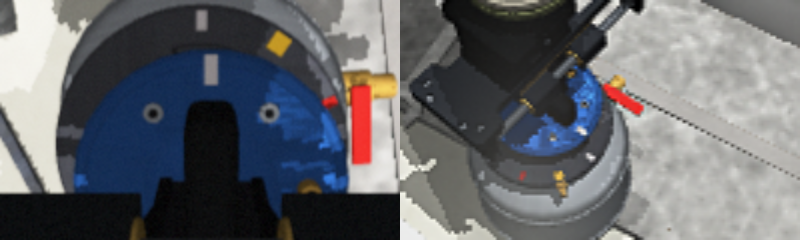

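Both crops show the lid just above the collar and slightly offset. The pointer is at wrist (255,165) and the white mark at (250,140).

```bash
python3 -m crank '{"steps":[[[0,-0.15,0],[0,0,0]],[[0,0,0],[0,0,0]],[[0,0,0],[0,0,0]]]}'
cat > look.py <<'E'
from m import *
M=np.array([.5173,-.2765])
def go(zf):
    c=cams.camera("wrist");np.savez("wl.npz",**c);L=lid(c,zf,0)
    g=cv2.cvtColor(c["pixels"],cv2.COLOR_BGR2HSV)
    m=cv2.inRange(g,(0,0,85),(180,70,255));k,l,st,ce=cv2.connectedComponentsWithStats(m)
    for i in range(1,k):
        u,v=ce[i]
        if 225<u<285 and 125<v<190 and 15<st[i,4]<300:
            z=depth(c,[ce[i]])[0,2];z=.15 if z<.16 else zf+.001;p=plane(c,[ce[i]],z)[0,:2]
            for nm,C in(("M",M),("L",L)):
                d=p-C;print(ce[i].round(1),st[i,4],round(z,3),p.round(4),nm,np.hypot(*d).round(4),np.degrees(np.arctan2(d[1],d[0])).round(1))
    blobs(c,(200,130,340,225),.15,M,"YR")
    c=cams.camera("scene");m=cv2.inRange(c["pixels"],(130,130,130),(255,255,255));k,l,st,ce=cv2.connectedComponentsWithStats(m)
    for i in range(1,k):
        if 225<ce[i][0]<260 and 235<ce[i][1]<275 and st[i,4]<40:
            z=depth(c,[ce[i]])[0,2];z=.15 if z<.16 else zf+.001;p=plane(c,[ce[i]],z)[0,:2];d=p-M
            print("sc",ce[i].round(1),st[i,4],round(z,3),p.round(4),np.hypot(*d).round(4),np.degrees(np.arctan2(d[1],d[0])).round(1))
    s=monitor.read_state();q=s["eef_rot"];print("tcp",s["ee_pos"].round(4),"yaw",np.degrees(2*np.arctan2(q[1],q[0])).round(2),s["ft_force"].round(1),s["torque"].round(2))
E
python3 -c "
from look import *
go(.182)"
```

```text
time: 5.77
ee_pos: [0.5211, -0.2788, 0.1954]
eef_rot: [0.092, 0.996, -0.0, 0.0]
ft_force: [0.2, 0.4, -2.6]
width: 0.0157
grip_force: 55.0
lid c [ 0.5182 -0.2789] R 0.0486 flange z 0.1834
[258.5 137.9] 63 0.15 [ 0.4629 -0.2661] M 0.0554 169.1
[258.5 137.9] 63 0.15 [ 0.4629 -0.2661] L 0.0568 167.0
[255.  164.4] 111 0.183 [ 0.4768 -0.2713] M 0.0408 172.7
[255.  164.4] 111 0.183 [ 0.4768 -0.2713] L 0.0421 169.7
[226.  185.7] 43 0.183 [ 0.4875 -0.2934] M 0.0342 -150.5
[226.  185.7] 43 0.183 [ 0.4875 -0.2934] L 0.034 -154.8
[284.4 186. ] 52 0.183 [ 0.495  -0.2545] M 0.0313 135.3
[284.4 186. ] 52 0.183 [ 0.495  -0.2545] L 0.0337 133.5
Y [296.6 149.3] 97 [ 0.4769 -0.2385] depth z 0.151 r 0.0555 ang 136.8
Y [332.8 167.6] 86 [ 0.4964 -0.2125] depth z 0.06 r 0.0673 ang 108.1
Y [304.9 223.8] 9 [ 0.5398 -0.2406] depth z 0.191 r 0.0424 ang 58.0
R [335. 190.] 349 [ 0.5151 -0.2127] depth z 0.07 r 0.0639 ang 92.0
R [320.8 179.1] 48 [ 0.504  -0.2229] depth z 0.152 r 0.0552 ang 104.0
sc [250. 239.] 1 0.15 [ 0.5618 -0.2338] 0.0617 43.8
sc [238.8 249.9] 8 0.183 [ 0.5617 -0.2867] 0.0456 -12.9
sc [230. 252.] 1 0.183 [ 0.5457 -0.3022] 0.0383 -42.1
sc [242.8 256.8] 6 0.15 [ 0.5713 -0.2862] 0.0548 -10.2
sc [253. 264.] 1 0.15 [ 0.6037 -0.2904] 0.0875 -9.1
sc [250. 268.] 1 0.15 [ 0.6025 -0.3033] 0.0893 -17.5
sc [244.5 273.5] 2 0.15 [ 0.5979 -0.3225] 0.0928 -29.7
tcp [ 0.5211 -0.2786  0.1952] yaw 169.4 [-0.1 -0.4 -2.5] [0.01 0.01 0.03]
```

```bash
python3 -m crank '{"steps":[[[-0.07,0.1,0],[0,0,0]],[[0,0,0],[0,0,0]],[[0,0,0],[0,0,0]],[[0,0,0],[0,0,0]]]}';python3 -c "
from look import *
go(.182)" | grep -E "lid|M|sc.*0.04|sc.*0.05|tcp"
```

```text
time: 6.2
ee_pos: [0.5193, -0.276, 0.1951]
eef_rot: [0.092, 0.996, 0.0, 0.0]
ft_force: [-0.6, 0.4, -2.7]
width: 0.0155
grip_force: 55.0
lid c [ 0.5164 -0.276 ] R 0.0486 flange z 0.1831
[255.  140.8] 53 0.15 [ 0.4627 -0.2662] M 0.0556 169.4
[255.  164.4] 110 0.183 [ 0.4749 -0.2685] M 0.0432 169.3
[226.  185.7] 43 0.183 [ 0.4856 -0.2905] M 0.0346 -156.2
[284.2 185.9] 53 0.183 [ 0.493  -0.2518] M 0.0347 134.5
sc [239. 249.] 7 0.183 [ 0.5611 -0.2844] 0.0445 -10.2
sc [242.8 256.8] 6 0.15 [ 0.5713 -0.2862] 0.0548 -10.2
tcp [ 0.5193 -0.2761  0.1951] yaw 169.4 [ 0.1  0.1 -3.1] [ 0.03 -0.01  0.02]
```

```bash
python3 -m crank '{"steps":[[[-0.02,0,-0.2],[0,0,0]],[[0,0,-0.2],[0,0,0]],[[0,0,-0.15],[0,0,0]],[[0,0,0],[0,0,0]]]}'; python3 -m crank '{"steps":[[[0,0,-0.1],[0,0,0]],[[0,0,-0.1],[0,0,0]],[[0,0,0],[0,0,0]]]}'
```

```text
time: 6.63
ee_pos: [0.5183, -0.2757, 0.18]
eef_rot: [0.092, 0.996, 0.0, -0.001]
ft_force: [0.3, 0.6, -3.0]
width: 0.0155
grip_force: 55.0
time: 6.88
ee_pos: [0.519, -0.2762, 0.1764]
eef_rot: [0.092, 0.996, -0.0, 0.0]
ft_force: [-1.5, 1.0, 3.4]
width: 0.0154
grip_force: 55.0
```

Force is rising as the plunger predicts (about 6 N), so the lugs are in the gaps. I'll keep pressing down.

```bash
python3 -m crank '{"steps":[[[0,0,-0.1],[0,0,0]],[[0,0,-0.1],[0,0,0]],[[0,0,0],[0,0,0]]]}'; python3 -m crank '{"steps":[[[0,0,-0.1],[0,0,0]],[[0,0,-0.06],[0,0,0]],[[0,0,0],[0,0,0]],[[0,0,0],[0,0,0]]]}'
```

```text
time: 7.13
ee_pos: [0.5192, -0.2763, 0.1716]
eef_rot: [0.092, 0.996, -0.0, 0.001]
ft_force: [-1.0, 0.1, 7.8]
width: 0.0155
grip_force: 55.0
time: 7.47
ee_pos: [0.5193, -0.2764, 0.1683]
eef_rot: [0.092, 0.996, -0.0, 0.001]
ft_force: [-1.6, 0.9, 8.7]
width: 0.0155
grip_force: 55.0
```

```bash
python3 -m crank '{"steps":[[[0,0,-0.06],[0,0,0]],[[0,0,0],[0,0,0]],[[0,0,0],[0,0,0]]]}'; python3 -m crank '{"steps":[[[0,0,-0.04],[0,0,0]],[[0,0,0],[0,0,0]],[[0,0,0],[0,0,0]]]}'
```

```text
time: 7.72
ee_pos: [0.5193, -0.2765, 0.1678]
eef_rot: [0.092, 0.996, 0.0, 0.001]
ft_force: [-6.2, 3.9, 19.6]
width: 0.0156
grip_force: 55.0
time: 7.97
ee_pos: [0.5193, -0.2765, 0.1677]
eef_rot: [0.092, 0.996, 0.0, 0.001]
ft_force: [-10.2, 5.1, 27.6]
width: 0.0155
grip_force: 55.0
```

```bash
python3 -m crank '{"steps":[[[0,0,0.02],[0,0,-0.5]],[[0,-0.01,0],[0,0,-0.5]],[[0,0,0],[0,0,-0.5]],[[0,-0.01,0],[0,0,-0.5]],[[0,0,0],[0,0,0]]]}'; python3 -m crank '{"steps":[[[0,-0.01,0],[0,0,-1]],[[0,-0.01,0],[0,0,-1]],[[-0.01,0,0],[0,0,-1]],[[0,0,0],[0,0,0]],[[0,0,0],[0,0,0]]]}'; python3 -c "
from look import *
go(.155)" | grep -vE " L "
python3 - <<'E'
import cv2,numpy as np
c=np.load("wl.npz");cv2.imwrite("pics/w4.png",cv2.resize(c["pixels"][120:260,150:350],(800,560)))
E
```

```text
time: 8.38
ee_pos: [0.5205, -0.2774, 0.1678]
eef_rot: [0.18, 0.984, -0.0, 0.002]
ft_force: [-1.6, 1.1, 18.3]
width: 0.0158
grip_force: 55.0
time: 8.8
ee_pos: [0.5204, -0.2782, 0.1678]
eef_rot: [0.306, 0.952, -0.0, 0.003]
ft_force: [-0.6, -0.4, 16.5]
width: 0.0156
grip_force: 55.0
lid c [ 0.5176 -0.2773] R 0.0485 flange z 0.1558
[255.3 164.2] 116 0.15 [ 0.4843 -0.2535] M 0.0402 145.1
[226.  185.7] 46 0.15 [ 0.4847 -0.2789] M 0.0327 -175.8
[284.3 185.8] 57 0.15 [ 0.5085 -0.2459] M 0.0319 106.1
Y [328.6 139.7] 217 [ 0.4993 -0.2042] depth z 0.062 r 0.0745 ang 104.0
Y [267.3 142.5] 125 [ 0.4771 -0.2384] depth z 0.151 r 0.0554 ang 136.6
Y [305.7 223.5] 11 [ 0.5412 -0.2491] depth z 0.162 r 0.0364 ang 48.9
R [334.5 150.7] 232 [ 0.5079 -0.2048] depth z 0.071 r 0.0723 ang 97.4
R [308.2 161.6] 66 [ 0.5038 -0.2232] depth z 0.151 r 0.055 ang 104.2
sc [228. 237.] 1 0.156 [ 0.5102 -0.2592] 0.0187 112.3
sc [231. 236.] 1 0.156 [ 0.5156 -0.2529] 0.0236 94.2
sc [226. 238.] 1 0.156 [ 0.5072 -0.2642] 0.0159 129.5
sc [238.5 251. ] 2 0.15 [ 0.5532 -0.2777] 0.0359 -2.0
sc [233.6 257.9] 8 0.15 [ 0.5522 -0.3001] 0.0421 -34.0
sc [242.8 256.8] 6 0.15 [ 0.5713 -0.2862] 0.0548 -10.2
sc [253. 264.] 1 0.15 [ 0.6037 -0.2904] 0.0875 -9.1
sc [244. 274.] 1 0.15 [ 0.5975 -0.3243] 0.0933 -30.8
tcp [ 0.5203 -0.2782  0.1678] yaw 144.38 [ 0.8  0.1 17.5] [ 0.12  0.18 -0.18]
```

View pics/w4.png

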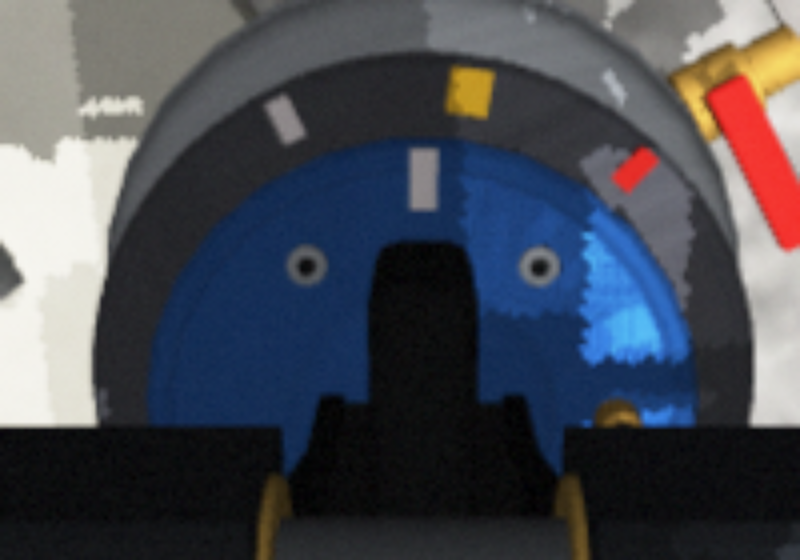

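The pointer at (423,180) in the crop sits between the white mark (285,118) and the yellow mark (470,92), about 8° short of yellow.

```bash
python3 -m crank '{"steps":[[[0,0,0],[0,0,-0.6]],[[-0.01,-0.01,0],[0,0,-0.6]],[[0,0,0],[0,0,-0.4]],[[0,0,0],[0,0,0]],[[0,0,0],[0,0,0]]]}'; python3 -c "
from look import *
go(.155)
c=dict(np.load('wl.npz'));D=cv2.inRange(cv2.cvtColor(c['pixels'],cv2.COLOR_BGR2HSV),(0,0,85),(180,70,255));n,l,st,ce=cv2.connectedComponentsWithStats(D)
[print('ptr',(lambda d:np.degrees(np.arctan2(d[1],d[0])))(plane(c,[ce[i]],.156)[0,:2]-M)) for i in range(1,n) if 245<ce[i][0]<265 and 155<ce[i][1]<172]
cv2.imwrite('pics/w5.png',cv2.resize(c['pixels'][120:260,150:350],(800,560)))" | grep -E "ptr|^Y|lid|tcp"
```

```text
time: 9.32
ee_pos: [0.5201, -0.2785, 0.1678]
eef_rot: [0.371, 0.928, 0.0, 0.003]
ft_force: [0.4, 0.3, 16.9]
width: 0.0152
grip_force: 55.0
lid c [ 0.5174 -0.2773] R 0.0484 flange z 0.1559
Y [317.7 136.3] 108 [ 0.5029 -0.2063] depth z 0.062 r 0.0717 ang 101.6
Y [334.2 131.1] 16 [ 0.5079 -0.1962] depth z 0.062 r 0.0809 ang 96.7
Y [255.5 141.5] 121 [ 0.4769 -0.2385] depth z 0.151 r 0.0555 ang 136.7
Y [305.7 223.8] 9 [ 0.545  -0.2528] depth z 0.162 r 0.0364 ang 40.6
tcp [ 0.5201 -0.2785  0.1678] yaw 136.4 [ 0.2 -0.3 17.3] [0.09 0.11 0.07]
ptr 137.28935697199097
```

View pics/w5.png

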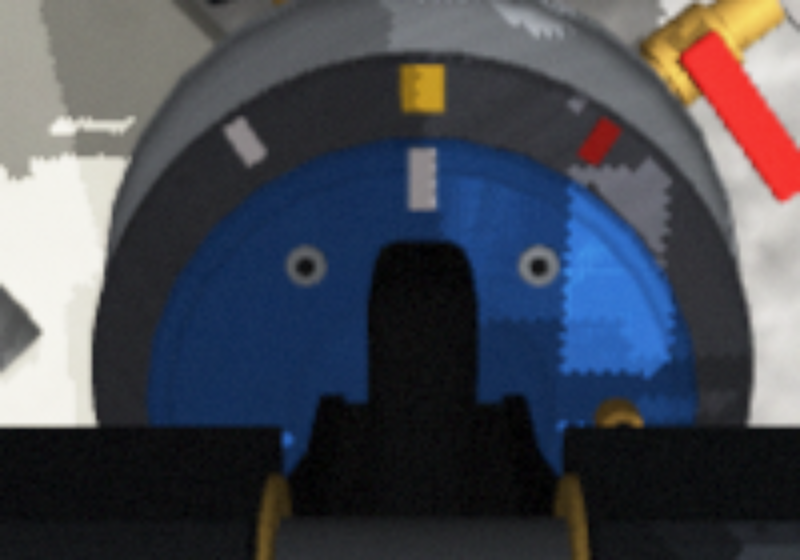

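The pointer at (423,180) meets the yellow mark at (422,88), and the lid is seated and held down with a steady 17 N.

```bash
python3 -c "
from bench import ticket
print(ticket.close_job())"
```

```text
the job is handed in; nothing more can be done
None
```

The lid's pointer is at the yellow vent mark, about 33° clockwise from the gaps and short of the lock; the gripper still holds the bar and presses the lid onto the collar, and the job is handed in with no verdict returned.

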